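# Draw a weighing cup off the nested stack and tare it on the scale

### The arm

A 6-joint arm with a two-finger parallel gripper is mounted at the origin on the work surface. World frame = base frame: x ahead of the robot, y to its left, z up, the work surface at z = 0. Lengths are in m, angles in rad, forces in N, time in s.
With the tool pointing down it reaches from about 0.325 to 0.775 m from the base axis. Payload 5.5 kg.
Tool frame: the origin (TCP) lies at the very end of the fingers, on their centre line; the grasp point (between the pads) lies 19 mm behind it; z points along the fingers, y is the direction in which the jaws open and shut (so a half turn about z gives the same grasp; the last joint's range is limited). The gripper opens to 85 mm and grips with 20 to 120 N. Pads are 22 mm wide; open, the fingers measure 114 mm over their backs; the gripper's body (76 mm by 85 mm) begins 54 mm behind the grasp point. The pads swing forward as they close: fully open they stand 13 mm farther back than shut.
Start: joints at [1.15, 0.091, 1.231, -0, 1.82, -0.057], TCP at [0.214, 0.561, 0.231] pointing down, gripper open.
Joint ranges: [-2.87, 2.87], [-0.86, 2.18], [0.17, 2.46], [-1.51, 4.65], [0.06, 2.69], [-2.65, 2.65]. Speed limits (rad/s): [2.57, 2.57, 3.01, 3.14, 3.14, 3.14].

### API

Orientations are given as [roll, pitch, yaw] about the fixed x, y, z axes, in that order (R = Rz(yaw) Ry(pitch) Rx(roll)).
In Python, from plant import ctrl, optics, workorder gives the robot as it stands.
- The arm moves only by the shell command python3 -m creep 'ROWS' [FORCE]. ROWS is JSON, a list that holds one entry, the list of rows, each a list of 7 numbers: the shift along the tool's x, y, z scaled (see below), then the turn, a rotation vector about the tool's x, y, z scaled (see below), then the closure, from 0 (fully open) to 1 (shut). A call has 1 to 12 rows; each row shifts and turns the pose as measured when the row begins, along the tool's axes as they then stand; what a row does not reach is not made up. The controller multiplies each number of a shift by 0.025 m and each number of a turn by 8 degrees. A row lasts 1/10 s, in which the tool goes at most 50 mm and 8.59 degrees, less where a joint would pass 70% of its speed; a pose out of reach is approached as far as the arm can. A call with a number of a shift or a turn outside -1 to 1 is refused whole. A call with a gripper value outside its range is refused whole. The fingers move at their own pace and stop on an object; FORCE is the grip in N (left out, the last holds). Time passes only in rows, so rows that do not move let the fingers close. It gives the time, the measured TCP pose, the force and the opening at its end, in the units of the state.
- ctrl.read_state(): the state, without advancing time (a new reading comes with each control period).
- optics.read_camera(name): name is "scene" or "top"; returns a dict with "img" (384x512x3 uint8, red, green, blue), "K" (3x3 intrinsics, pixels), "k1" (the pictures are not rectified: a ray, as slopes to the right and down, at radius r is drawn at 1 + k1 r^2 times it, then the intrinsics apply), "world_from_camera" (4x4, takes a point from camera to world coordinates). Camera axes: x right, y down, z forward; pixel columns grow to the right and rows downward; lengths in m; the calibration is good to about 2 mm. A picture is of the moment at which its call begins. There is no depth.
- workorder.sign_off(): hands the job in, once; it reports no verdict.
The state is a dict: "t": time; "joint_pos": joint angles; "qvel": joint speeds; "joint_efforts": joint torques, N m; "tool_pos": TCP position; "tool_rot": TCP orientation; "force": force on the tool from outside, world axes, zero at the start; "moment": the same for the moment, N m; "opening": finger opening in m.
Only numpy, scipy, OpenCV 4.12 (cv2) and the standard library are available. Lean on these libraries where they do the work, as an engineer would, in place of code of your own. Each camera call takes 0.05 s, during which the arm holds its last target.

### The job

Free the top steel cup from the nested stack by drawing it straight up, leaving the other two cups standing where they are. Set it down gently, upright, in the middle of the scale's platter, let go of it, then push the green tare key all the way down and let it come back up. Leave the other keys and everything else on the bench alone.

Things in the scene. Friction and masses are not known exactly. Their poses are not given: they have to be found in the camera images.
- cup_top_mid (a point): centre, on the axis half-way up, of the top one of three identical nested steel cups with blue rims, the one to take. Round, z up, 100 mm tall, 120 to 180 g; origin 50 mm above its base and 50 mm below its open rim. From below: a taper (43 mm diameter at the base, 57 mm at its top, 62 mm tall), a shoulder, then a straight collar 65 mm in diameter, 38 mm tall, up to the rim. Grip across the collar
- cup_mid_mid (a point): centre (50 mm above its base) of the second cup; it stays in the stack. Each cup's shoulder rests on the rim of the cup below, so cups sit 38 mm apart and only the upper cups' collars show; 62 mm of a cup is inside the next. Lugs in the lower cup grip the upper: it sticks by 1.5 to 2.5 N for the first 12 mm of lift. Fingers over 38 mm below the top rim would hold this cup too
- cup_low_mid (a point): centre (50 mm above its base) of the lowest cup, which stands loose on the bench; it stays where it is
- platter (a point): centre of the upper face of the fixed bench scale's flat steel platter, 66 mm above the bench; the platter is 165 mm (along its x) by 200 mm (along y), the whole scale 280 x 210 mm. x points from the key panel at the scale's front towards its back, z up
- tare_key_cap (a point): centre of the top of the green tare key (22 mm diameter) on the scale's front panel, 160 mm from the platter's centre along the platter's -x and 60 mm along its -y, about 54 mm above the bench; it stands 7 mm proud of a panel that slopes 8 degrees down to the front and moves square to it, nearly straight down. z points out of the key
- tare_key (a joint): travel of the green tare key: 0 up, 0.004 m fully down; a spring (1.5 N at first, 4.7 N at the bottom) brings it back up when let go
- unit_key (a joint): the grey 16 mm key beside it, 60 mm from the tare key; 0 up, 0.004 m down; leave alone
- power_key (a joint): the red 16 mm key at the other end, 120 mm from the tare key; 0 up, 0.004 m down; leave alone
- jar: clear jar with red lid, 72 mm diameter, 115 mm tall, stands near the cups; bystander; origin centre of its underside
- tart_tin: fluted aluminium tart tin, 90 mm diameter, 20 mm tall, near the cups; bystander; origin centre of its underside
- pin: wooden rolling pin, 380 mm long along its x, 50 mm thick, at the far side; bystander; origin under its middle
- scraper: steel dough scraper with wooden grip, 150 x 110 mm, 20 mm high, lying flat at the far right; bystander; origin under its middle
- brush: pastry brush, 210 mm long along its x, 42 mm wide, 20 mm high, lying at the left; bystander; origin under its middle
- cutter: round steel pastry cutter, 80 mm diameter, 35 mm tall, to the right; bystander; origin centre of its underside
- scoop: measuring spoon with blue handle, 160 mm long along its x, 52 mm wide, 20 mm high, lying to the left of the scale; bystander; origin under its middle
There are look-alikes about, which are no part of the job. What is shaped like the part that bears cup_low_mid but orange is not meant.

How it is judged:
By the outcome, as a careful person would: the job done as asked, in the order asked, and still so for the second after the job is handed in, with the robot touching nothing.
It also fails if it takes over 56 s, if anything falls off the work surface, if the arm or the gripper's body presses on something with over 40 N, if the wrist force passes 120 N, or if a joint passes its speed limit or range.

## Working session

There is one attempt and no reset: what is moved stays moved. The work goes in short steps, Python scripts to look and compute and a shell command to move; the robot and the scene stay as the last step left them, time stands still between calls to the robot, and variables do not carry over. Pictures are saved under pics/ and viewed, and the job is handed in when it is done.

```bash
ls; mkdir -p pics
python3 - <<'E'
from plant import ctrl, optics, workorder
import cv2
s=ctrl.read_state(); print(s)
for n in("scene","top"):
    d=optics.read_camera(n); print(n,d["K"],d["k1"],d["world_from_camera"])
    cv2.imwrite(f"pics/{n}0.png",d["img"][:,:,::-1])
E
```

```text
pics
{'t': 0.0, 'joint_pos': array([ 1.15034898e+00,  9.18681522e-02,  1.23191813e+00,  2.79391492e-05,
        1.81981098e+00, -5.67004641e-02]), 'qvel': array([ 0.00011004,  0.00113103, -0.00045649,  0.00090055,  0.00132738,
        0.00245722]), 'joint_efforts': array([-1.15249837e-03, -4.58721972e+01, -4.18030035e+01,  1.29384662e-04,
        1.15796429e-02, -2.66903641e-05]), 'tool_pos': array([0.21333975, 0.56047501, 0.23012711]), 'tool_rot': array([-3.13959280e+00, -1.40649102e-04,  2.77785249e+00]), 'force': array([-0.15584527, -0.01396193,  0.04534942]), 'moment': array([-0.03163508, -0.01111361, -0.03239185]), 'opening': 0.08543841991347094}
scene [[370.83271847   0.         264.80617758]
 [  0.         370.83271847 191.64805815]
 [  0.           0.           1.        ]] -0.06356796581960981 [[-0.05157752  0.59069576 -0.80524423  1.51142289]
 [ 0.99855269  0.04280908 -0.03255625 -0.00638672]
 [ 0.01524092 -0.80575797 -0.59204883  0.82658904]
 [ 0.          0.          0.          1.        ]]
top [[448.24764983   0.         252.35033392]
 [  0.         448.24764983 189.05426249]
 [  0.           0.           1.        ]] -0.050690291434878035 [[-2.24429176e-03 -9.96299935e-01  8.59150932e-02  4.27982193e-01]
 [-9.99997205e-01  2.29985426e-03  5.47740294e-04 -2.56807968e-02]
 [-7.43305812e-04 -8.59136239e-02 -9.96302312e-01  1.39749972e+00]
 [ 0.00000000e+00  0.00000000e+00  0.00000000e+00  1.00000000e+00]]
```

View pics/scene0.png

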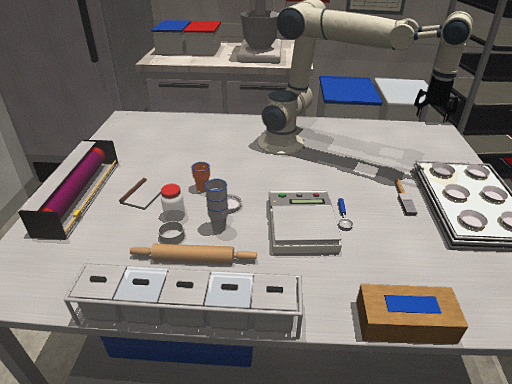

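View pics/top0.png

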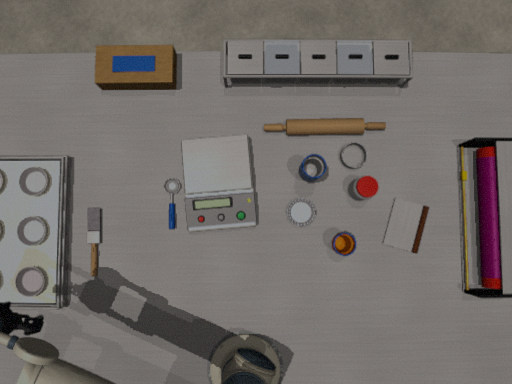

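The steel, blue-rimmed stack is at about (313,168) in top and (217,190–230) in scene. The orange cups at top (344,243), scene (201,177), are the look-alike. I'll confirm this in an enlarged crop and measure.

```bash
cat > h.py <<'E'
import numpy as np, cv2
from plant import ctrl, optics
def cam(n): return optics.read_camera(n)
def ray(d,uv):
    p=cv2.undistortPoints(np.array([[uv]],float),d["K"],np.array([d["k1"],0,0,0,0.]))[0,0]
    T=d["world_from_camera"]; return T[:3,3],T[:3,:3]@np.array([p[0],p[1],1])
# note: k1 model x_d = x(1+k1 r^2) is OpenCV's
def onz(d,uv,z):
    o,v=ray(d,uv); return o+v*(z-o[2])/v[2]
def proj(d,P):
    T=np.linalg.inv(d["world_from_camera"]); P=np.atleast_2d(P)
    return cv2.projectPoints(np.array(P,float),cv2.Rodrigues(T[:3,:3])[0],T[:3,3],d["K"],np.array([d["k1"],0,0,0,0.]))[0][:,0]
def crop(d,x0,y0,x1,y1,k,name):
    c=d["img"][y0:y1,x0:x1,::-1]; cv2.imwrite("pics/"+name,cv2.resize(c,None,fx=k,fy=k,interpolation=cv2.INTER_CUBIC))
E
python3 - <<'E'
from h import *
t=cam("top"); s=cam("scene")
crop(t,270,130,380,265,4,"t1.png"); crop(s,150,150,260,250,6,"s1.png"); crop(t,170,125,265,240,5,"t2.png")
E
```

```text
(no output)
```

View pics/t1.png

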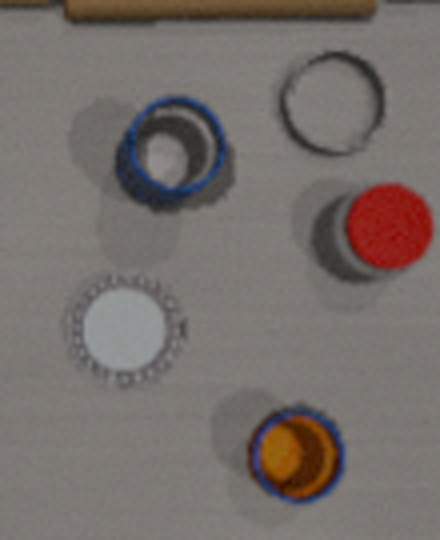

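View pics/s1.png

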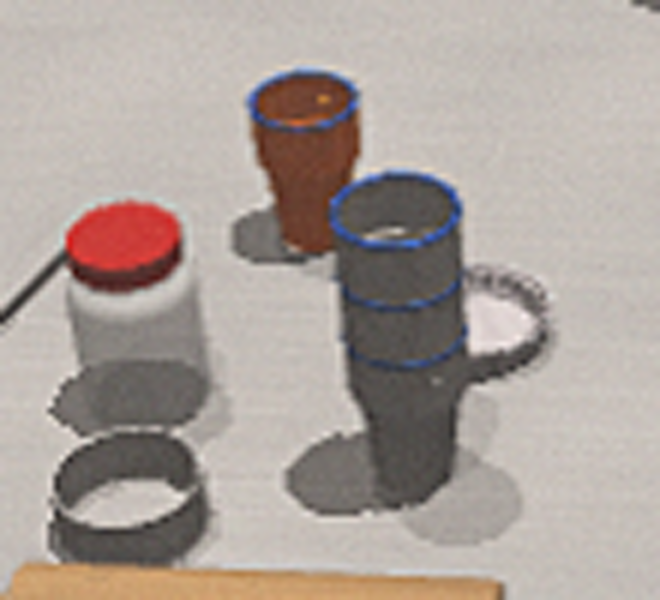

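View pics/t2.png

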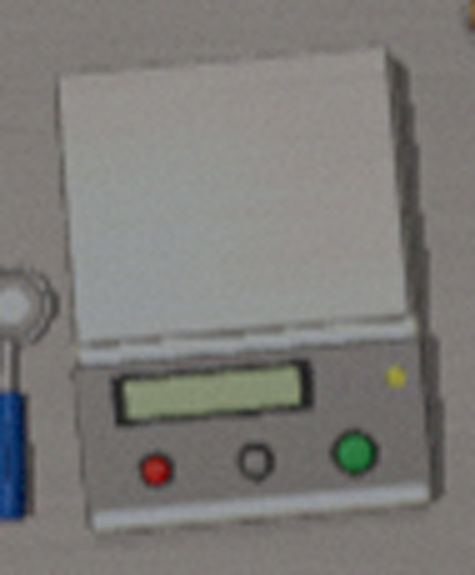

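The stack at top (315,166), scene (216,185), is three steel collars with blue rims, so that is the target. The orange single at (344,243) is the decoy. Next I'll measure the rim, platter and key.

```bash
cat > m.py <<'E'
from h import *
from scipy.optimize import least_squares
def circ(P,r):
    f=lambda c: np.hypot(P[:,0]-c[0],P[:,1]-c[1])-r
    return least_squares(f,P.mean(0),loss="soft_l1",f_scale=.0015)
def bluemask(d,box):
    x0,y0,x1,y1=box; hsv=cv2.cvtColor(d["img"],cv2.COLOR_RGB2HSV)
    m=cv2.inRange(hsv,(105,110,50),(130,255,255)); z=np.zeros_like(m); z[y0:y1,x0:x1]=m[y0:y1,x0:x1]; return z
E
python3 - <<'E'
from m import *
t=cam("top"); s=cam("scene")
for d,box,n in((t,(295,148,330,186),"top"),(s,(203,177,229,193),"scene")):
    m=bluemask(d,box); v,u=np.nonzero(m); W=np.array([onz(d,(a,b),.176)[:2] for a,b in zip(u,v)])
    for r in (.031,.0325):
        f=circ(W,r); print(n,len(u),f.x,np.median(abs(f.fun)), u.min(),u.max(),v.min(),v.max())
    if n=="top":
        # upper-right half only
        c=f.x; k=(W[:,0]-c[0]) - (W[:,1]-c[1])>0.01
        f=circ(W[k],.032);print("half",k.sum(),f.x,np.median(abs(f.fun)))
hsv=cv2.cvtColor(t["img"],cv2.COLOR_RGB2HSV)
def cen(d,lo,hi,box):
    hsv=cv2.cvtColor(d["img"],cv2.COLOR_RGB2HSV);m=cv2.inRange(hsv,lo,hi);x0,y0,x1,y1=box
    v,u=np.nonzero(m[y0:y1,x0:x1]);return u.mean()+x0,v.mean()+y0,len(u)
for d,box,n in((t,(230,205,250,225),"top"),(s,(268,185,290,202),"scene")):
    g=cen(d,(45,100,50),(85,255,255),box); print(n,"green",g,onz(d,g[:2],.054))
r=cen(t,(0,130,60),(10,255,255),(192,210,210,228)); print("red",r,onz(t,r[:2],.054))
# platter corners
m=cv2.inRange(hsv,(0,0,150),(179,60,255)); m[:, :175]=0; m[:,262:]=0; m[:130]=0; m[235:]=0
print(m.sum()/255)
cv2.imwrite("pics/pm.png",cv2.resize(m[125:240,170:265],None,fx=5,fy=5))
crop(s,255,175,355,260,6,"s2.png")
for c in [(170+62/5,125+76/5),(170+383/5,125+48/5),(170+408/5,125+318/5),(170+78/5,125+345/5)]: print(c,onz(t,c,.066))
E
```

```text
top 119 [ 0.5964151 -0.1935719] 0.0012307351806999794 300 326 155 179
top 119 [ 0.59650474 -0.19360982] 0.001316428075697075 300 326 155 179
half 40 [ 0.59612482 -0.19358855] 0.0007878328142301716
scene 50 [ 0.60043887 -0.1938623 ] 0.0011747800550913831 205 226 179 191
scene 50 [ 0.60007324 -0.19375288] 0.0015556287553506864 205 226 179 191
top green (np.float64(240.5), np.float64(215.17391304347825), 46) [0.46542748 0.01071364 0.054     ]
scene green (np.float64(281.6666666666667), np.float64(194.06666666666666), 15) [0.47061528 0.01061591 0.054     ]
red (np.float64(200.56), np.float64(218.6), 25) [0.45539917 0.13033149 0.054     ]
1025.0
(182.4, 140.2) [0.69116747 0.18567041 0.066     ]
(246.6, 134.6) [ 0.70765206 -0.00797924  0.066     ]
(251.6, 188.6) [ 0.54416737 -0.02271453  0.066     ]
(185.6, 194.0) [0.52845759 0.17415699 0.066     ]
```

View pics/s2.png

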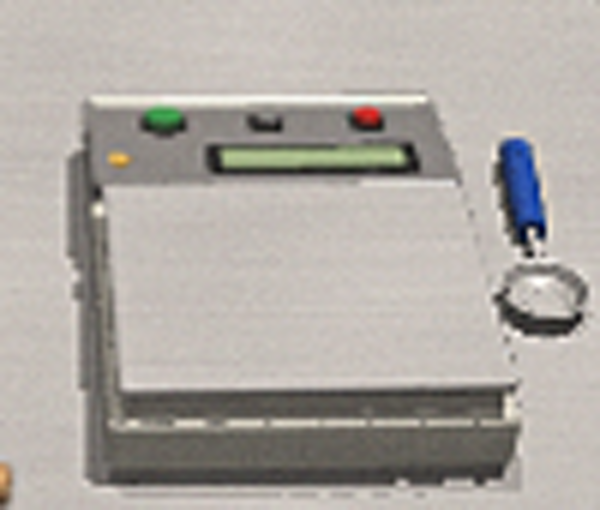

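View pics/pm.png

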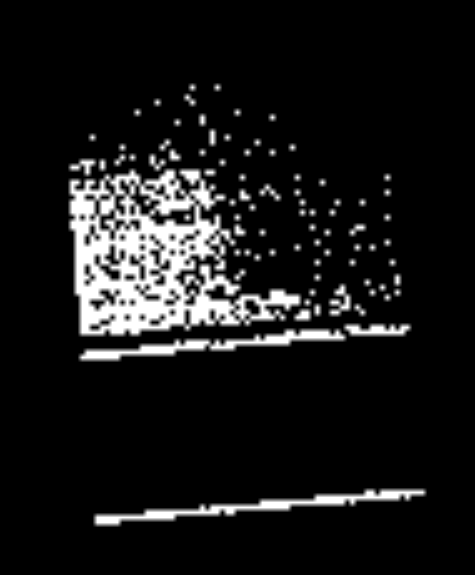

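Measured:
- **Cup axis:** about (0.598, -0.194). The two views agree within 4 mm in x and 0.3 mm in y.
- **Platter:** centre about (0.619, 0.083), yaw 4.8°. The measured size of 194–198 x 164 mm fits the one given.
- **Tare key:** about (0.467, 0.011), which fits the given offset.

I'll turn to yaw π so the jaws open along y, the better known direction, and swing over.

```bash
python3 -m creep '[[[0,0,-0.5,0,0,-0.87,0],[0,0,-0.5,0,0,-0.87,0],[0,0,-0.5,0,0,-0.86,0],[-0.5,-1,0,0,0,0,0],[-0.5,-1,0,0,0,0,0],[-0.5,-1,0,0,0,0,0],[-0.5,-1,0,0,0,0,0],[-0.5,-1,0,0,0,0,0],[-0.5,-1,0,0,0,0,0],[-0.5,-1,0,0,0,0,0],[-0.5,-1,0,0,0,0,0],[-0.5,-1,0,0,0,0,0]]]' 40
```

```text
t: 1.5
tool_pos: [0.3311, 0.3315, 0.2678]
tool_rot: [-3.138, -0.002, -3.12]
force: [0.1, 0.2, 0.3]
opening: 0.0857
```

```bash
python3 -m creep '[[[-0.5,-1,0,0,0,0.16,0],[-0.5,-1,0,0,0,0,0],[-0.5,-1,0,0,0,0,0],[-0.5,-1,0,0,0,0,0],[-0.5,-1,0,0,0,0,0],[-0.5,-1,0,0,0,0,0],[-0.5,-1,0,0,0,0,0],[-0.5,-1,0,0,0,0,0],[-0.5,-1,0,0,0,0,0],[-0.5,-1,0,0,0,0,0],[-0.5,-1,0,0,0,0,0],[-0.5,-1,0,0,0,0,0]]]'
```

```text
t: 2.7
tool_pos: [0.4852, 0.0179, 0.2698]
tool_rot: [-3.14, 0.003, 3.14]
force: [1.0, 0.3, -0.2]
opening: 0.0851
```

```bash
python3 -m creep '[[[-0.5,-1,0,0,0,0,0],[-0.5,-1,0,0,0,0,0],[-0.5,-1,0,0,0,0,0],[-0.5,-1,0,0,0,0,0],[-0.5,-1,0,0,0,0,0],[-0.5,-1,0,0,0,0,0],[-0.5,-1,0,0,0,0,0],[-0.5,-0.8,0,0,0,0,0],[0,0,0,0,0,0,0]]]'
```

```text
t: 3.6
tool_pos: [0.5882, -0.1894, 0.2688]
tool_rot: [-3.14, 0.002, 3.136]
force: [-0.8, 0.8, -0.9]
opening: 0.0856
```

```bash
python3 -m creep '[[[-0.2,-0.09,0.4,0,0,0,0],[-0.2,-0.08,0.8,0,0,0,0],[0,0,0.8,0,0,0,0],[0,0,0.6,0,0,0,0],[0,0,0,0,0,0,0]]]'
python3 - <<'E'
from h import *
t=cam("top"); s=cam("scene"); st=ctrl.read_state(); print(st["tool_pos"],st["tool_rot"])
crop(t,270,120,370,220,5,"t3.png"); crop(s,160,110,270,220,5,"s3.png")
print(proj(t,st["tool_pos"]),proj(s,st["tool_pos"]))
E
```

```text
t: 4.1
tool_pos: [0.5987, -0.1912, 0.1995]
tool_rot: [-3.141, 0.002, 3.138]
force: [-0.9, -0.1, -0.7]
opening: 0.0851
[ 0.59941796 -0.19165555  0.20258006] [-3.14001891  0.00546736  3.13767277]
[[314.20114346 163.59607834]] [[215.59221501 177.01509934]]
```

View pics/t3.png

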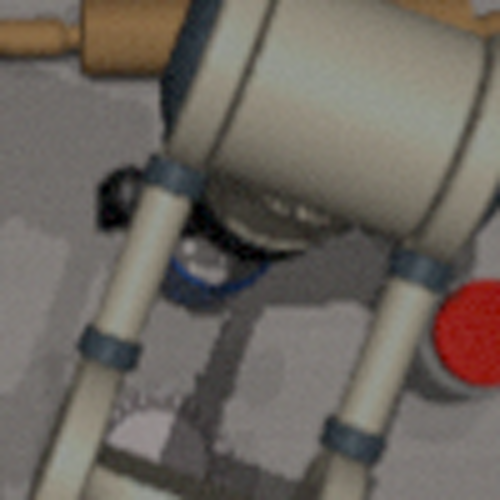

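View pics/s3.png

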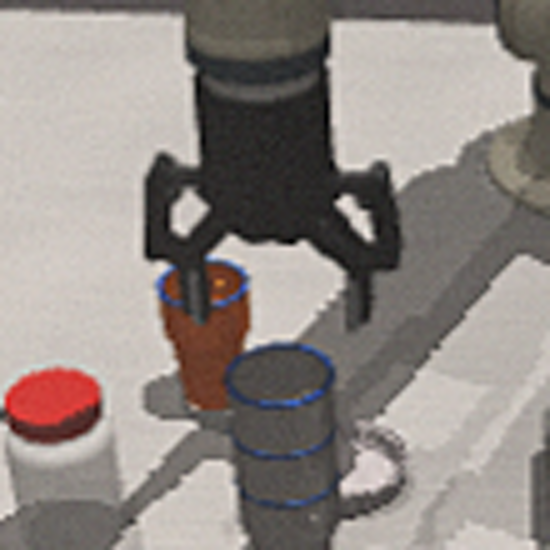

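Run:
```python
from m import *
s=cam("scene"); st=ctrl.read_state(); p=st["tool_pos"]; print(p)
for z in (.2,.205,.21,.215): print(z,onz(s,(215.4,174.7),z), onz(s,(199.4,174.4),z)[1],onz(s,(231.4,175),z)[1])
m=bluemask(s,(200,175,232,194)); v,u=np.nonzero(m); print(u.min(),u.max(),v.min(),v.max(),u.mean(),onz(s,((u.min()+u.max())/2,(v.min()+v.max())/2),.176))
```

```text
[ 0.59980389 -0.19195329  0.20374149]
0.2 [ 0.58325742 -0.1949911   0.2       ] -0.24372264431668236 -0.14637455660477458
0.205 [ 0.59066391 -0.19348609  0.205     ] -0.2418287720486983 -0.1452574940283679
0.21 [ 0.59807041 -0.19198108  0.21      ] -0.23993489978071422 -0.14414043145196123
0.215 [ 0.6054769  -0.19047607  0.215     ] -0.23804102751273015 -0.14302336887555453
206 226 179 191 217.3 [ 0.60327417 -0.19147865  0.176     ]
```

```bash
python3 -m creep '[[[0,-0.05,0.6,0,0,0,0],[0,0,0.6,0,0,0,0],[0,0,0.6,0,0,0,0],[0,0,0.4,0,0,0,0],[0,0,0,0,0,0,0]]]'
python3 - <<'E'
from h import *
print(np.mean([ctrl.read_state()["tool_pos"] for _ in range(5)],0))
s=cam("scene");crop(s,160,110,270,220,5,"s4.png");print(ctrl.read_state()["tool_pos"])
E
```

```text
t: 4.75
tool_pos: [0.601, -0.1933, 0.1464]
tool_rot: [-3.138, 0.011, 3.138]
force: [-0.1, -0.0, -1.5]
opening: 0.0854
[ 0.60096875 -0.19334898  0.14641256]
[ 0.60111695 -0.19341609  0.14715457]
```

View pics/s4.png

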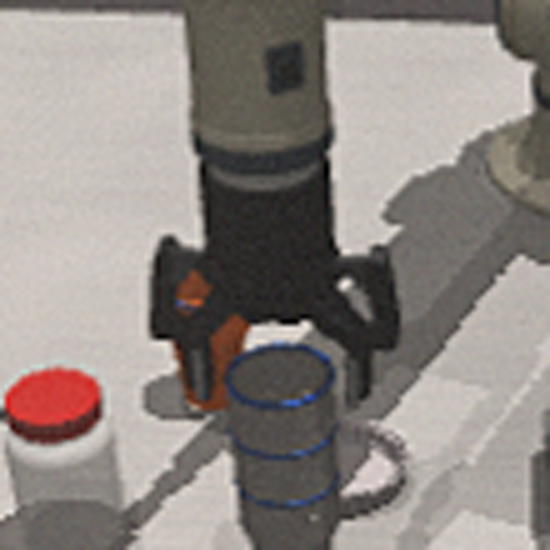

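```bash
python3 -m creep '[[[0,0,0,0,0.05,0,0.12],[0,0,0,0,0,0,0.18],[0,0,0,0,0,0,0.22],[0,0,0,0,0,0,0.24],[0,0,0,0,0,0,0.26],[0,0,0,0,0,0,0.3],[0,0,0,0,0,0,0.4],[0,0,0,0,0,0,0.6],[0,0,0,0,0,0,0.6],[0,0,0,0,0,0,0.6]]]' 40
python3 - <<'E'
from h import *
s=cam("scene");crop(s,160,110,270,220,5,"s5.png");print(ctrl.read_state())
E
```

```text
t: 5.8
tool_pos: [0.6017, -0.1936, 0.149]
tool_rot: [-3.137, 0.006, 3.138]
force: [-0.4, -0.4, -0.6]
opening: 0.0646
{'t': 5.85, 'joint_pos': array([-0.36394458,  0.16968442,  1.29059899, -0.00213373,  1.67396497,
       -1.93124203]), 'qvel': array([ 0.00060983,  0.00049003,  0.00263324,  0.00016181, -0.00191068,
       -0.00026389]), 'joint_efforts': array([-9.56584630e-02, -4.98767102e+01, -4.24625266e+01, -5.05578727e-02,
       -1.51403840e-01, -7.76557659e-03]), 'tool_pos': array([ 0.60170493, -0.19358792,  0.14904575]), 'tool_rot': array([-3.13701779,  0.00612457,  3.13788025]), 'force': array([ 0.0429437 ,  0.2405312 , -1.05448621]), 'moment': array([ 0.07642951,  0.06938544, -0.00281183]), 'opening': 0.06504946760951123}
```

View pics/s5.png

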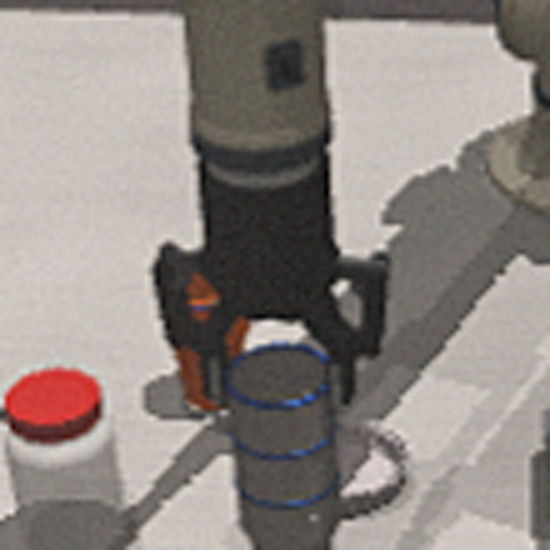

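Opening is 65 mm, equal to the collar, and the fingers are seated on the top collar. Now I'll draw it straight up.

```bash
python3 -m creep '[[[0,0,-0.1,0,0,0,0.6],[0,0,-0.15,0,0,0,0.6],[0,0,-0.2,0,0,0,0.6],[0,0,-0.2,0,0,0,0.6],[0,0,-0.2,0,0,0,0.6],[0,0,-0.2,0,0,0,0.6]]]'
python3 - <<'E'
from h import *
s=cam("scene");crop(s,160,90,270,230,4,"s6.png")
E
```

```text
t: 6.45
tool_pos: [0.6013, -0.1935, 0.176]
tool_rot: [-3.138, 0.004, 3.138]
force: [0.3, 0.3, -2.4]
opening: 0.0649
```

View pics/s6.png

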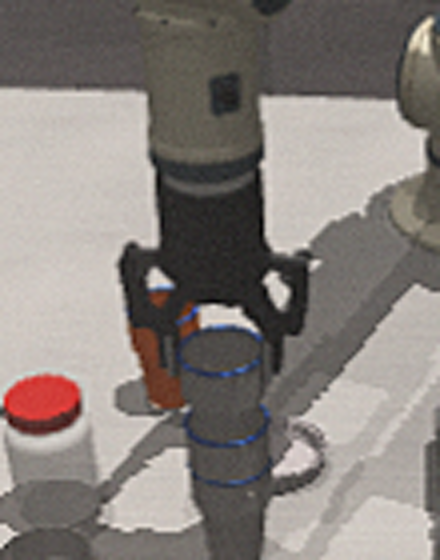

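The top cup is 27 mm up and its shoulder is showing. The middle cup's rim at crop (228,425) is still on the low cup, so the lift continues.

```bash
python3 -m creep '[[[0,0,-0.3,0,0,0,0.6],[0,0,-0.4,0,0,0,0.6],[0,0,-0.4,0,0,0,0.6],[0,0,-0.4,0,0,0,0.6],[0,0,-0.4,0,0,0,0.6],[0,0,-0.4,0,0,0,0.6],[0,0,-0.4,0,0,0,0.6],[0,0,0,0,0,0,0.6]]]'
python3 - <<'E'
from h import *
s=cam("scene");t=cam("top");crop(s,160,70,270,240,3.5,"s7.png");print(ctrl.read_state()["force"])
E
```

```text
t: 7.3
tool_pos: [0.6015, -0.1934, 0.2534]
tool_rot: [-3.136, 0.01, 3.138]
force: [0.0, 0.7, -1.4]
opening: 0.0646
[ 0.13007211 -0.82212059 -2.16610385]
```

View pics/s7.png

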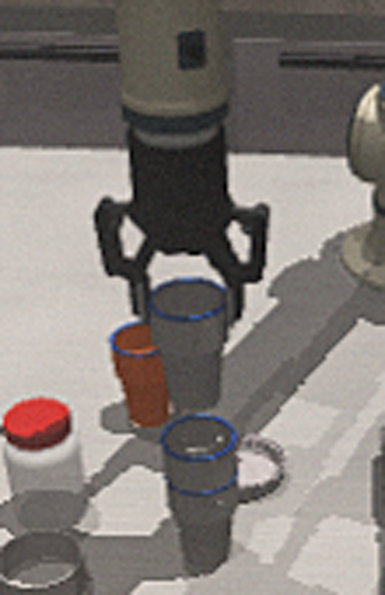

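The cup is free, and the two lower cups stand as before (mid rim at crop (199,437)). Carrying it to above the platter.

```bash
python3 -m creep '[[[-0.05,0.3,0,0,0.03,0,0.6],[-0.05,0.6,0,0,0.03,0,0.6],[-0.05,0.9,0,0,0,0,0.6],[-0.05,1,0,0,0,0,0.6],[-0.05,1,0,0,0,0,0.6],[-0.05,1,0,0,0,0,0.6],[-0.05,1,0,0,0,0,0.6],[-0.05,1,0,0,0,0,0.6],[-0.05,1,0,0,0,0,0.6],[-0.05,1,0,0,0,0,0.6],[-0.05,0.9,0,0,0,0,0.6],[-0.05,0.7,0,0,0,0,0.6]]]';python3 -m creep '[[[0,0.4,0,0,0,0,0.6],[0,0.2,0.2,0,0,0,0.6],[0,0,0.5,0,0,0,0.6],[0,0,0.7,0,0,0,0.6],[0,0,0.7,0,0,0,0.6],[0,0,0.3,0,0,0,0.6],[0,0,0,0,0,0,0.6]]]'
python3 - <<'E'
from h import *
s=cam("scene");t=cam("top");crop(s,235,80,365,250,3.5,"s8.png");crop(t,170,110,270,240,4,"t8.png")
cv2.imwrite("pics/s8f.png",s["img"][:,:,::-1]);cv2.imwrite("pics/t8f.png",t["img"][:,:,::-1])
print(ctrl.read_state())
E
```

```text
t: 8.6
tool_pos: [0.6134, 0.0884, 0.2407]
tool_rot: [3.142, -0.019, 3.141]
force: [0.7, -1.6, -1.4]
opening: 0.0648
t: 9.3
tool_pos: [0.6096, 0.1062, 0.1727]
tool_rot: [-3.14, -0.025, -3.14]
force: [0.1, -0.8, -1.7]
opening: 0.0646
{'t': 9.4, 'joint_pos': array([ 1.16899885e-01,  1.60517869e-01,  1.25610463e+00,  1.69207710e-03,
        1.74805706e+00, -1.45591781e+00]), 'qvel': array([ 5.75915893e-03, -9.15768837e-03, -2.88628351e-02,  2.05016374e-03,
        2.85371605e-03, -8.59921503e-05]), 'joint_efforts': array([-2.09544593e-02, -4.94279516e+01, -4.20677984e+01, -2.00392838e-03,
        1.13986360e-01, -2.69352786e-03]), 'tool_pos': array([0.61019056, 0.10646292, 0.17441609]), 'tool_rot': array([-3.14060728, -0.02312617, -3.13930353]), 'force': array([ 0.72688135, -0.21938544, -1.84368241]), 'moment': array([ 0.0113121 ,  0.00851994, -0.0178536 ]), 'opening': 0.06487155042673931}
```

View pics/s8.png

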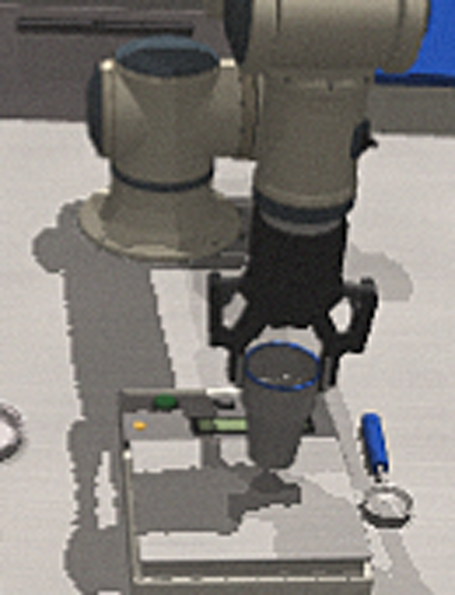

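View pics/t8.png

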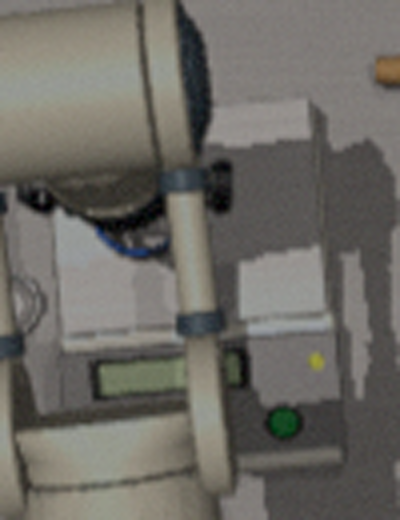

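I overshot y by 23 mm and picked up 1.3° of pitch, so I'll correct both before lowering.

```bash
python3 -m creep '[[[-0.15,-0.35,0,0,-0.1,0,0.6],[-0.1,-0.35,0,0,-0.07,0,0.6],[-0.05,-0.2,0,0,0,0,0.6],[0,0,0,0,0,0,0.6],[0,0,0,0,0,0,0.6]]]'
python3 - <<'E'
from m import *
s=cam("scene");crop(s,235,80,365,250,3.5,"s9.png")
st=ctrl.read_state();print(st["tool_pos"],st["tool_rot"])
m=bluemask(s,(298,165,335,200)); v,u=np.nonzero(m);print(u.min(),u.max(),v.min(),v.max())
z=st["tool_pos"][2]+.0285
W=np.array([onz(s,(a,b),z)[:2] for a,b in zip(u,v)])
f=circ(W,.032);print(len(u),f.x,np.median(abs(f.fun)))
E
```

```text
t: 9.9
tool_pos: [0.62, 0.0807, 0.1785]
tool_rot: [-3.141, 0.009, -3.141]
force: [-0.2, 0.0, -1.0]
opening: 0.0649
[0.61999049 0.08070764 0.17853621] [-3.14044212  0.00933222 -3.14090925]
298 318 178 190
44 [0.62182395 0.07958562] 0.0012726817928943226
```

View pics/s9.png

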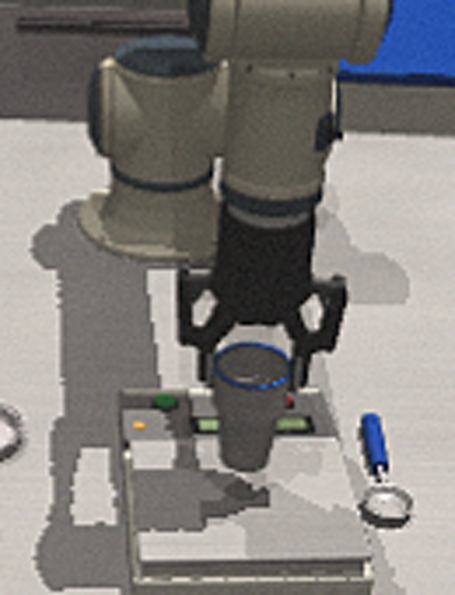

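Run:
```python
from m import *
s=cam("scene");st=ctrl.read_state();print(st["tool_pos"],st["tool_rot"])
C=[onz(s,(255+a/6,175+b/6),.066) for a,b in((103,183),(462,180),(508,386),(122,391))]
for c in C: print(c)
print("centre",np.mean(C,0))
m=bluemask(s,(290,165,325,200)); v,u=np.nonzero(m);print(u.min(),u.max(),v.min(),v.max())
for dz in (.0265,.0295):
  z=st["tool_pos"][2]+dz
  W=np.array([onz(s,(a,b),z)[:2] for a,b in zip(u,v)])
  f=circ(W,.032);print(len(u),f.x,np.median(abs(f.fun)))
```

```text
[0.61992181 0.08096573 0.1783968 ] [-3.14054812  0.00909685 -3.14062397]
[ 0.55225768 -0.02000598  0.066     ]
[0.53565498 0.17850767 0.066     ]
[0.69979197 0.18601234 0.066     ]
[ 0.71572838 -0.00482622  0.066     ]
centre [0.62585825 0.08492196 0.066     ]
297 317 178 190
44 [0.61855297 0.0801223 ] 0.0010391486728890172
44 [0.62282759 0.07966614] 0.0010754365528132508
```

```bash
python3 -m creep '[[[-0.1,0.1,0.3,0,0.05,0,0.6],[0,0,0.4,0,0,0,0.6],[0,0,0.3,0,0,0,0.6],[0,0,0.1,0,0,0,0.6],[0,0,0,0,0,0,0.6]]]'
python3 - <<'E'
from m import *
s=cam("scene");crop(s,255,140,365,250,5,"s10.png")
st=ctrl.read_state();print(st["tool_pos"],st["tool_rot"],st["force"])
E
```

```text
t: 10.5
tool_pos: [0.6221, 0.0847, 0.1466]
tool_rot: [-3.141, -0.001, -3.139]
force: [-0.7, -0.6, -0.8]
opening: 0.0646
[0.62208784 0.08473873 0.14678703] [-3.14062455e+00 -1.33968910e-03 -3.13914155e+00] [-0.33920824 -0.36331696 -1.14978411]
```

View pics/s10.png

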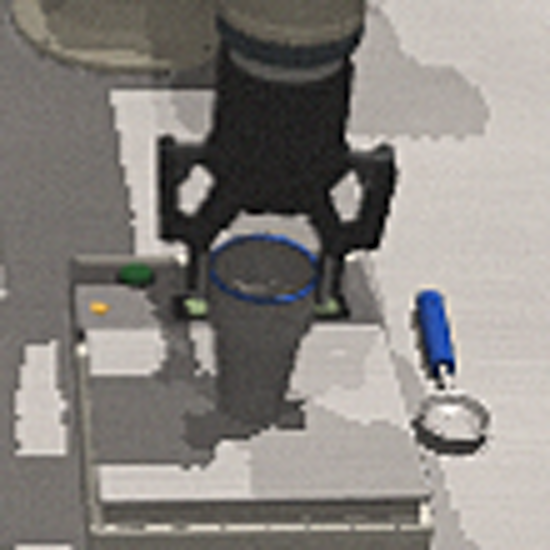

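The cup is upright and centred, about 9 mm above the platter. Lowering in small steps while watching the force.

```bash
python3 -m creep '[[[0,0,0.14,0,0,0,0.6],[0,0,0.1,0,0,0,0.6],[0,0,0,0,0,0,0.6]]]'
```

```text
t: 10.85
tool_pos: [0.6223, 0.0848, 0.141]
tool_rot: [-3.141, -0.0, -3.139]
force: [-0.2, -0.5, -2.1]
opening: 0.0641
```

```bash
python3 -m creep '[[[0,0,0.08,0,0,0,0.6],[0,0,0,0,0,0,0.6]]]'
```

```text
t: 11.05
tool_pos: [0.6225, 0.0847, 0.1395]
tool_rot: [-3.141, 0.001, -3.139]
force: [-0.2, -0.4, -1.5]
opening: 0.065
```

```bash
python3 -m creep '[[[0,0,0.08,0,0,0,0.6],[0,0,0,0,0,0,0.6]]]'
```

```text
t: 11.25
tool_pos: [0.6232, 0.0848, 0.1397]
tool_rot: [-3.141, 0.004, -3.139]
force: [-0.9, -0.7, -1.2]
opening: 0.0647
```

```bash
python3 -m creep '[[[0,0,0.08,0,0,0,0.6],[0,0,0,0,0,0,0.6]]]'
```

```text
t: 11.45
tool_pos: [0.6239, 0.0849, 0.1394]
tool_rot: [-3.141, 0.007, -3.139]
force: [-0.1, 0.6, -1.9]
opening: 0.0648
```

```bash
python3 -m creep '[[[0.02,0,0.1,0,0.03,0,0.6],[0.02,0,0.1,0,0,0,0.6]]]'
python3 - <<'E'
from m import *
for _ in range(3):
  st=ctrl.read_state();print(st["tool_pos"],st["force"])
s=cam("scene");crop(s,255,140,365,250,5,"s11.png");st=ctrl.read_state();print(st["tool_pos"],st["force"])
E
```

```text
t: 11.65
tool_pos: [0.6245, 0.0849, 0.1391]
tool_rot: [3.141, 0.01, -3.139]
force: [-2.9, -0.3, 9.2]
opening: 0.0646
[0.62452485 0.08493514 0.13908259] [-2.85166502 -0.30018968  9.22715539]
[0.62452485 0.08493514 0.13908259] [-2.85166502 -0.30018968  9.22715539]
[0.62452485 0.08493514 0.13908259] [-2.85166502 -0.30018968  9.22715539]
[0.6244586  0.0849403  0.13904084] [-1.07327922 -0.70210807  8.7762089 ]
```

View pics/s11.png

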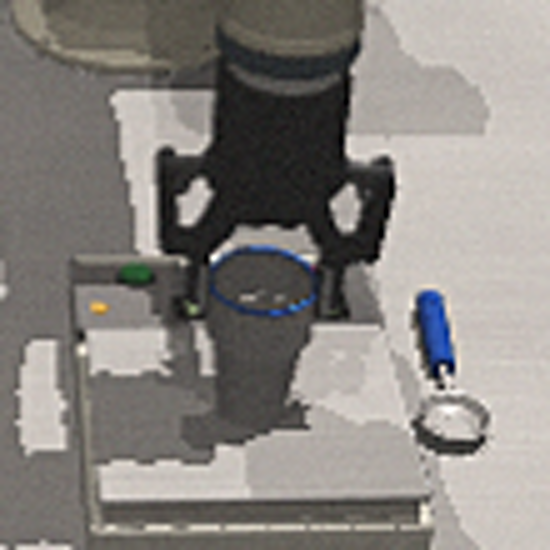

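Touchdown: the force went from -1.5 N to about +9 N. Easing off, then opening gradually.

```bash
python3 -m creep '[[[0,0,0,0,0,0,0.6],[0,0,0,0,0,0,0.6]]]'; python3 -m creep '[[[0,0,0,0,0,0,0.24],[0,0,0,0,0,0,0.22],[0,0,0,0,0,0,0.18],[0,0,0,0,0,0,0.12],[0,0,0,0,0,0,0.06],[0,0,0,0,0,0,0],[0,0,0,0,0,0,0],[0,0,0,0,0,0,0],[0,0,0,0,0,0,0]]]'
python3 - <<'E'
from m import *
s=cam("scene");crop(s,255,140,365,250,5,"s12.png");st=ctrl.read_state();print(st["tool_pos"],st["tool_rot"],st["force"])
E
```

```text
t: 11.9
tool_pos: [0.6245, 0.0849, 0.1392]
tool_rot: [3.141, 0.01, -3.139]
force: [-0.6, 0.7, -1.1]
opening: 0.0649
t: 12.8
tool_pos: [0.6241, 0.0849, 0.1373]
tool_rot: [-3.142, 0.008, -3.139]
force: [-0.2, -0.8, 0.2]
opening: 0.0855
[0.62412614 0.0848782  0.13733765] [-3.14155336  0.00780535 -3.13927078] [-0.10195599 -0.17317235  0.7412058 ]
```

View pics/s12.png

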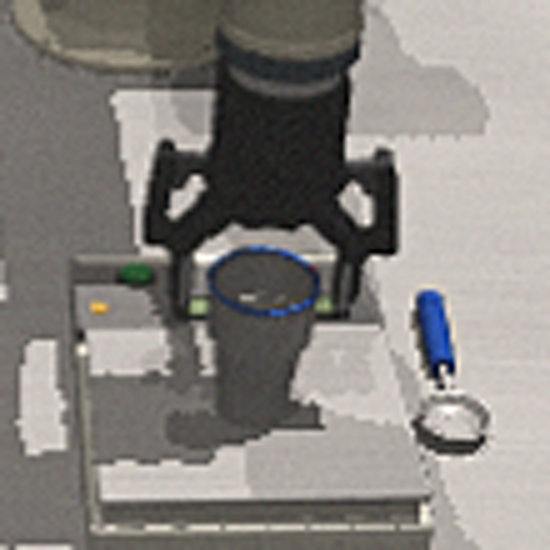

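Released and clear on both sides. Rising straight up.

```bash
python3 -m creep '[[[0,0,-0.1,0,0,0,0],[0,0,-0.2,0,0,0,0],[0,0,-0.4,0,0,0,0],[0,0,-0.6,0,0,0,0],[0,0,-0.6,0,0,0,0],[0,0,-0.6,0,0,0,0],[0,0,-0.6,0,0,0,0],[0,0,-0.4,0,0,0,0],[0,0,0,0,0,0,0]]]';  python3 - <<'E'
from m import *
s=cam("scene");crop(s,255,100,365,250,4,"s13.png");crop(cam("top"),170,110,270,240,4,"t13.png");st=ctrl.read_state();print(st["tool_pos"],st["tool_rot"],st["force"])
E
```

```text
t: 13.75
tool_pos: [0.6241, 0.085, 0.237]
tool_rot: [3.141, 0.014, -3.139]
force: [0.5, 0.7, 0.0]
opening: 0.0854
[0.62366577 0.0849133  0.23475908] [ 3.14130382  0.01161109 -3.13920593] [-0.06908408  0.62942183 -0.86216824]
```

View pics/s13.png

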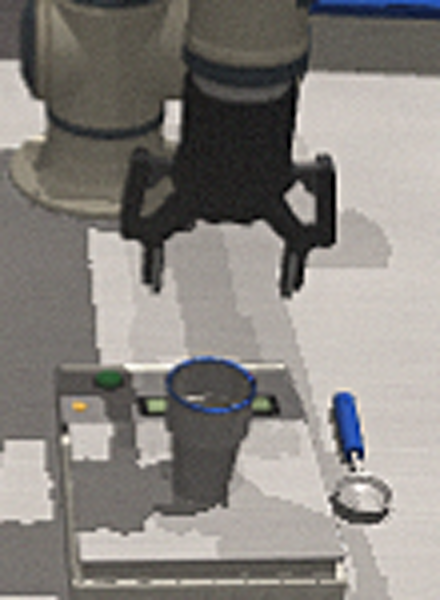

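The cup stands upright on the platter. Next: shut the jaws and go over the key.

```bash
python3 -m creep '[[[0.4,-0.2,0,0,0.06,0,1],[0.8,-0.38,0,0,0,0,1],[0.8,-0.38,0,0,0,0,1],[0.8,-0.38,0,0,0,0,1],[0.8,-0.38,0,0,0,0,1],[0.8,-0.38,0,0,0,0,1],[0.8,-0.38,0,0,0,0,1],[0.5,-0.2,0.3,0,0,0,1],[0.2,-0.1,0.4,0,0,0,1],[0,0,0,0,0,0,1],[0,0,0,0,0,0,1]]]' 60;  python3 - <<'E'
from m import *
s=cam("scene");t=cam("top");crop(s,235,90,365,230,4,"s14.png");crop(t,170,110,270,240,4,"t14.png");st=ctrl.read_state();print(st["tool_pos"],st["tool_rot"],st["force"],st["opening"])
E
```

```text
t: 14.95
tool_pos: [0.4607, 0.0101, 0.2044]
tool_rot: [-3.141, -0.022, -3.14]
force: [-0.1, -0.8, -0.0]
opening: 0.0003
[0.46110446 0.01028541 0.20452926] [-3.14073063 -0.02171863 -3.1400862 ] [-0.33434702  0.08865171  0.18407715] -0.00031642587248045687
```

View pics/s14.png

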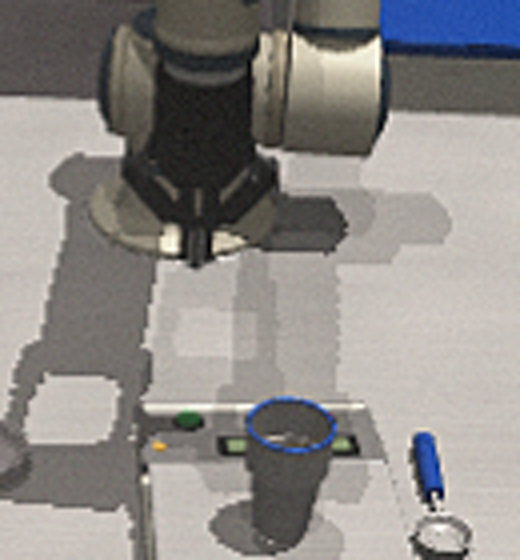

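View pics/t14.png

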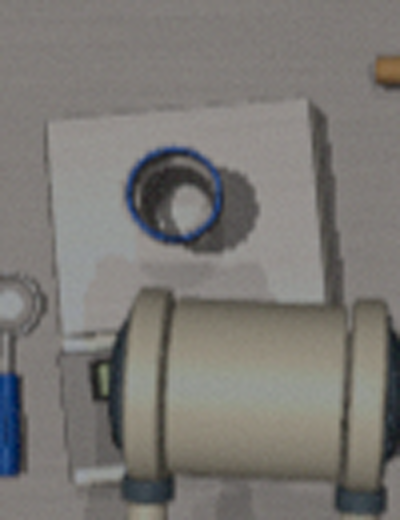

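```bash
python3 -m creep '[[[-0.1,0.03,0.4,0,-0.1,0,1],[-0.1,0,0.8,0,-0.1,0,1],[0,0,0.9,0,-0.05,0,1],[0,0,0.9,0,0,0,1],[0,0,0.8,0,0,0,1],[0,0,0.6,0,0,0,1],[0,0,0.2,0,0,0,1],[0,0,0,0,0,0,1]]]';  python3 - <<'E'
from m import *
s=cam("scene");t=cam("top");crop(s,235,120,335,220,5,"s15.png");st=ctrl.read_state();print(st["tool_pos"],st["tool_rot"],st["force"],st["opening"])
print(proj(s,[st["tool_pos"],[.467,.011,.054]]))
for d,box in((t,(195,140,230,175)),(s,(290,180,325,210))):
    m=bluemask(d,box); v,u=np.nonzero(m); W=np.array([onz(d,(a,b),.166)[:2] for a,b in zip(u,v)])
    f=circ(W,.032);print("cup",len(u),f.x,np.median(abs(f.fun)))
E
```

```text
t: 15.85
tool_pos: [0.4696, 0.0127, 0.0825]
tool_rot: [-3.141, 0.018, -3.137]
force: [-0.1, 0.7, 0.3]
opening: -0.0
[0.47011684 0.01261935 0.08375354] [-3.14117209  0.02005655 -3.13743497] [ 0.34227776 -0.49888601  0.06597205] -9.801004027823865e-05
[[282.61390766 187.08162938]
 [281.79183847 193.45586521]]
cup 78 [0.62085083 0.08345285] 0.0009018475397720108
cup 61 [0.62414731 0.08481822] 0.0011247451142496478
```

View pics/s15.png

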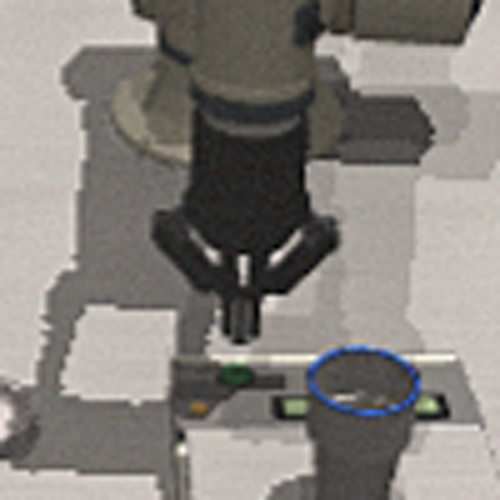

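The cup is within about 3 mm of the platter centre in both views. The fingertip at crop (238,340) is above the green key at (235,375). Nudging it to the key and lowering.

```bash
python3 -m creep '[[[0.16,-0.07,0.3,0,0,0,1],[0,0,0.3,0,0,0,1],[0,0,0.2,0,0,0,1],[0,0,0,0,0,0,1]]]';  python3 - <<'E'
from m import *
s=cam("scene");crop(s,250,150,320,220,7,"s16.png");st=ctrl.read_state();print(st["tool_pos"],st["tool_rot"],st["force"])
E
```

```text
t: 16.35
tool_pos: [0.4679, 0.0106, 0.0648]
tool_rot: [-3.141, 0.025, -3.137]
force: [0.0, -0.3, 0.8]
opening: -0.0
[0.46801039 0.01058074 0.06519168] [-3.14082408  0.02554617 -3.13747614] [ 0.70673299 -0.40596544  0.01138218]
```

View pics/s16.png

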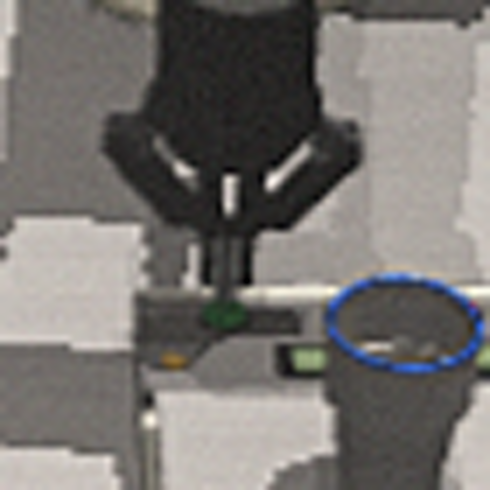

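Aligned with the key, about 10 mm above it. Pressing in steps.

```bash
python3 -m creep '[[[0.02,0,0.2,0,0,0,1],[0.02,0,0.16,0,0,0,1],[0,0,0.12,0,0,0,1]]]'
```

```text
t: 16.7
tool_pos: [0.4681, 0.0105, 0.0535]
tool_rot: [-3.141, 0.028, -3.137]
force: [0.1, 0.6, 2.3]
opening: 0.0001
```

```bash
python3 -m creep '[[[0.02,0,0.12,0,0,0,1]]]'; python3 -m creep '[[[0.02,0,0.12,0,0,0,1]]]'
```

```text
t: 16.8
tool_pos: [0.4684, 0.0105, 0.051]
tool_rot: [-3.141, 0.03, -3.137]
force: [0.8, 0.3, 6.4]
opening: 0.0002
t: 16.9
tool_pos: [0.4688, 0.0106, 0.0504]
tool_rot: [-3.141, 0.032, -3.137]
force: [-9.6, 0.4, 24.2]
opening: -0.0002
```

24 N is well over the 4.7 N spring and the tip has travelled about 4 mm, so the key is at its stop. Lifting off.

```bash
python3 -m creep '[[[0,0,0.03,0,0,0,1],[0,0,-0.2,0,0,0,1],[0,0,-0.4,0,0,0,1],[0,0,-0.6,0,0,0,1],[0,0,-0.8,0,0,0,1],[0,0,-0.8,0,0,0,1],[0,0,-0.8,0,0,0,1],[0,0,-0.8,0,0,0,1],[0,0,-0.8,0,0,0,1],[0,0,-0.4,0,0,0,1],[0,0,0,0,0,0,1],[0,0,0,0,0,0,1]]]';  python3 - <<'E'
from m import *
s=cam("scene");t=cam("top");crop(s,180,130,355,260,4.5,"s17.png");cv2.imwrite("pics/t17.png",t["img"][:,:,::-1]);st=ctrl.read_state();print(st["tool_pos"],st["force"])
# lower stack (rim at .138) and cup
for n,d,box,z in(("mid",t,(295,148,330,188),.138),("mid",s,(203,190,232,206),.138),("cup",t,(195,140,230,175),.166),("cup",s,(290,180,325,210),.166)):
    m=bluemask(d,box); v,u=np.nonzero(m); W=np.array([onz(d,(a,b),z)[:2] for a,b in zip(u,v)])
    f=circ(W,.032);print(n,len(u),f.x,np.median(abs(f.fun)),v.min(),v.max())
E
```

```text
t: 18.1
tool_pos: [0.4636, 0.0107, 0.2028]
tool_rot: [-3.14, 0.036, -3.137]
force: [0.9, -0.0, -0.4]
opening: 0.0003
[0.46341888 0.0107399  0.20219744] [ 0.55561902  0.20450976 -0.73788465]
mid 96 [ 0.59662524 -0.1937806 ] 0.0009290647267182692 157 179
mid 37 [ 0.60048509 -0.19360361] 0.0014255504592506525 190 201
cup 77 [0.62089179 0.08347547] 0.0008890873885123926 147 169
cup 61 [0.62405774 0.08485704] 0.0011519813260457736 189 202
```

View pics/s17.png

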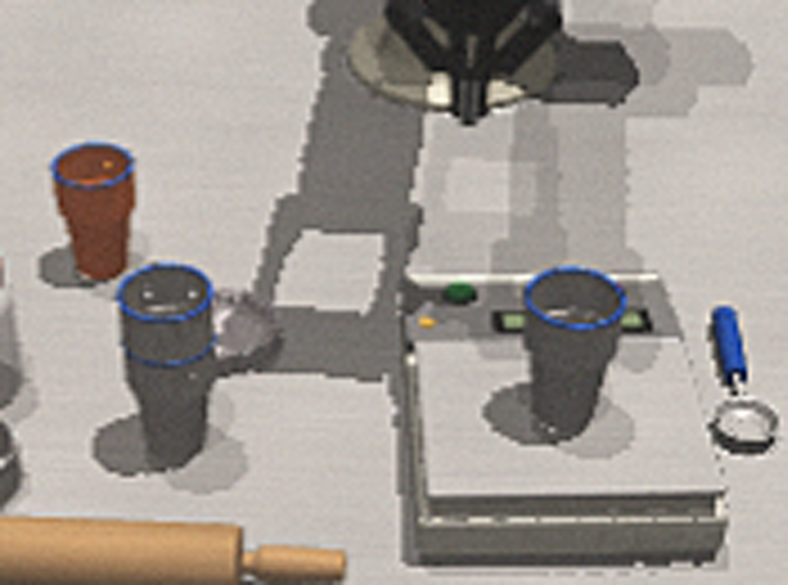

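View pics/t17.png

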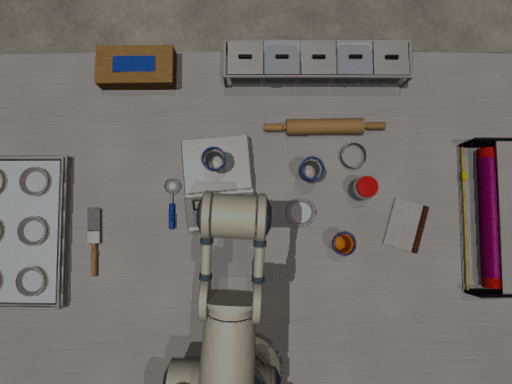

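The cup stands on the platter. The two lower cups are where they were (0.597–0.600, -0.194), the green key stands proud again, and the robot touches nothing. Handing in.

```bash
python3 -c "
from plant import workorder; print(workorder.sign_off())"
```

```text
the job is handed in; nothing more can be done
None
```

The top steel cup is off the stack and standing upright on the scale's platter, and the green tare key has been pressed and released. I handed the job in at about 18 s of the 56 s allowed. Sign-off reports no verdict.

- **Stack:** I gripped the cup on its collar (opening 65 mm) and drew it straight up. The other two cups still stand within about 1 mm of where they were.
- **Cup on the scale:** It touched down at about 10 N and was released without shifting. It is 2–3 mm from the platter's centre in both views.
- **Tare key:** I pressed until the force rose to 24 N after about 4 mm of travel, well above the 4.7 N spring, so I take it as fully down. In the last picture the key looks proud again. Its travel was not read directly.
- **Everything else:** Nothing else looked moved, but the arm hid the keys in the last top view and I could not see the grey and red keys clearly. The gripper ended clear, about 0.2 m up.

The two cameras disagreed by 3–8 mm along x throughout, more than the stated 2 mm calibration. I used the average of the two. On the way to the platter I overshot by 23 mm in y and tilted by 1.3°, and corrected both before lowering.

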